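Sample pot onto the crowded inspection plate

TASK

The round green inspection plate is nearly full and a black marker has been left lying across its last free space. First lay the marker on the bench, wholly off the plate; then stand the red-capped sample pot from the bench upright in the free space, with its whole foot on the plate. Set both down without dropping them, do not let the pot touch any of the things on the plate, and do not shift those things, or the mouse on the bench.

Things in the scene. Friction and masses are not known exactly. Their poses are not given: they have to be found in the camera images.
- plate: round flat green-painted inspection plate with a thin white line near its edge, 330 mm across, 10 mm thick, no raised rim, does not move; origin at the centre of its underside, on the bench (top face 10 mm above the origin)
- sample_pot: the sample pot with the RED cap (not the like one up on the cabinet), stands on the bench to the left of the plate at the start, 30 to 50 g; 52 mm high; body 44 mm across, cap (the top 12 mm) 49 mm across; origin at the centre of its underside, z up. The bench here is covered with a mat 1.6 mm thick
- marker: black marker pen lying across the free space of the plate, its end may overhang the plate's edge; 136 mm long along its own y, 13 mm wide (x), 14 mm high; origin at the middle of its length on its underside, about 20 to 30 g
- marker_mid (a point): middle of the marker, on its centre line (7 mm above its underside)
- marker_end1 (a point): centre line of the marker, 2 mm from the end on its +y side
- marker_end2 (a point): centre line of the marker, 2 mm from the end on its -y side
- arch_model_1: beige horseshoe-shaped printed dental arch model on the plate, 57 (x) x 66 (y) x 21 mm high, all within 40 mm of its origin, which is the centre of its underside
- arch_model_2: grey horseshoe-shaped printed dental arch model on the plate, 57 (x) x 66 (y) x 21 mm high, all within 40 mm of its origin, which is the centre of its underside
- putty_tub: round tub with blue lid on the plate, 67 mm across, 48 mm high; origin at the centre of its underside
- test_block: ground steel block with four holes on the plate, 40 (x) x 50 (y) x 25 mm high; origin at the centre of its underside
- cup_1: sample pot with the WHITE cap on the plate, stays where it is, 49 mm across, 52 mm high; origin at the centre of its underside
- ring_gauge: steel ring near the middle of the plate, 52 mm across, 16 mm high; origin at the centre of its underside
- mouse: black computer mouse on the bench to the right of the plate (over that side, 0.37 to 0.55 m up, slants the arm of a bench lamp, and its wide flat head hangs 0.28 m above the bench behind the plate and to its right, so carry things low and work to the left of the plate), 104 (x) x 60 (y) x 39 mm high; origin at the centre of its underside
- calculator: black desk calculator on the bench at the far left of the robot, does not move, 158 (x) x 88 (y) x 24 mm high; origin at the centre of its underside. Beyond it stands a fixed stack of clear trays, 276 (x) x 252 (y) x 57 mm high, centred 305 mm further in x and 25 mm further in y than this origin
There are look-alikes about, which are no part of the job. There is more than one size of the marker; the job needs the smaller.

How it is judged:
On the way:
1. the marker lies on the bench, wholly off the plate, and is let go, before the pot is on the plate (horizontal distance between marker_mid and plate above 0.171 m and horizontal distance between each of marker_end1, marker_end2 and plate above 0.167 m and height (world z) of marker_mid below 0.03 m and contact force between the fingers and marker below 0.05 N and linear speed of marker below 0.05 m/s and not (horizontal distance between sample_pot and plate below 0.17 m and height (world z) of sample_pot below 0.02 m)), for 0.2 s.
At the end, for the whole second after the job is handed in: The marker lies on the bench, no part of it on or over the plate; the red-capped pot stands upright (within 0.06 rad), its whole foot on the plate (centre within 141 mm of the plate's centre); both at rest; the six things on the plate and the mouse within 6 mm of their starts (horizontal distance between marker_mid and plate above 0.171 m and horizontal distance between each of marker_end1, marker_end2 and plate above 0.167 m and height (world z) of marker_mid below 0.03 m and horizontal distance between sample_pot and plate below 0.141 m and height (world z) of sample_pot between 0.007 and 0.013 m and angle between sample_pot's own z axis and vertical below 0.06 rad and linear speed of each of sample_pot, marker below 0.02 m/s and distance of each of arch_model_1, arch_model_2, putty_tub, test_block, cup_1, ring_gauge, mouse from where it was at the start of the episode below 0.006 m); the robot touches nothing.
It fails at once if the red-capped pot touches one of the things on the plate (contact force between sample_pot and arch_model_1 above 0.1 N or contact force between sample_pot and arch_model_2 above 0.1 N or contact force between sample_pot and putty_tub above 0.1 N or contact force between sample_pot and test_block above 0.1 N or contact force between sample_pot and cup_1 above 0.1 N or contact force between sample_pot and ring_gauge above 0.1 N).
It fails at once if one of the things on the plate or the mouse is shifted by more than 6 mm (distance of any of arch_model_1, arch_model_2, putty_tub, test_block, cup_1, ring_gauge, mouse from where it was at the start of the episode above 0.006 m).
It fails at once if the pot is let go more than 20 mm above the plate (height (world z) of sample_pot above 0.03 m and contact force between the fingers and sample_pot below 0.001 N).
It fails at once if the marker is let go with its middle more than 45 mm above the bench (height (world z) of marker_mid above 0.045 m and contact force between the fingers and marker below 0.001 N).
It also fails if it takes over 58 s, if anything falls off the work surface, if the arm or the gripper's body presses on something with over 40 N, if the wrist force passes 120 N, or if a joint passes its speed limit or range.

ROBOT

A 6-joint arm with a two-finger parallel gripper is mounted at the origin on a cart in front of the work surface, level with it; the furniture and walls round the work are solid. World frame = base frame: x ahead of the robot, y to its left, z up, the work surface at z = 0. Lengths are in m, angles in rad, forces in N, time in s.
With the tool pointing down it reaches from about 0.275 to 0.75 m from the base axis. Payload 10.2 kg.
Tool frame: the origin (TCP) lies midway between the tips of the shut fingers; the grasp point (between the pads) lies arm.pinch_z behind it (arm.pinch_z is the distance from the TCP to the grasp point, in m); z points along the fingers, y is the line along which they close (so a half turn about z gives the same grasp; the last joint's range is limited). The gripper opens to 85 mm and grips with 20 to 120 N. Pads are 22 mm wide; open, the fingers measure 114 mm over their backs; the gripper's body (76 mm by 85 mm) begins 54 mm behind the grasp point. The pads swing forward as they close: fully open they stand 13 mm farther back than shut.
Start: joints at [-1.477, 0.313, 1.498, -0, 1.331, -0.223], TCP at [0.164, -0.499, 0.231] pointing down, gripper open.
Joint ranges: [-2.94, 2.94], [-0.97, 2.17], [0.19, 2.56], [-1.23, 4.37], [0.02, 3.11], [-2.88, 2.88]. Speed limits (rad/s): [2.39, 2.39, 3.01, 3.14, 3.14, 3.14].

INTERFACE

Orientations are given as a unit quaternion [w, x, y, z].
In Python, from workcell import arm, get_state, vision gives the robot as it stands. Calls block until the motion is done:
- arm.move_pose(position, orientation): joint-space move of the TCP to a pose.
- arm.servo_line(position, orientation=None, rate=0.15, max_force=None): straight line of the TCP; orientation=None keeps the orientation; rate is the mean speed in m/s. With max_force (N) it stops when the force on the tool has changed by that much, and returns True; else False.
- arm.move_joints(angles): joint-space move.
- arm.move_gripper(opening): finger opening in m; the grip force is fixed at half the most; returns when the fingers have stopped.
- arm.sleep(seconds).
- arm.inverse_kinematics(position, orientation): joint angles nearest the present ones, or None.
- get_state(): the state.
- vision.snapshot(name): name is "side" or "top" or "wrist"; returns a dict with "color" (384x512x3 uint8, red, green, blue), "fx", "fy", "cx", "cy" (pixels), "dist" ([k1, k2, p1, p2, k3] as OpenCV has them; the pictures are not rectified), "eye" and "orientation" of the camera in the world. Camera axes: x right, y up, looking along -z (the intrinsics and any distortion apply to the point x, -y, -z); pixel columns grow to the right and rows downward; lengths in m; the calibration is good to about 2 mm. A picture is of the moment at which its call begins. There is no depth.
A pose or a line that the arm cannot do raises arm.IKError and nothing moves.
- arm.hand_in(): hands the job in; it is judged then, once.
The state is a dict: "clock": time; "q": joint angles; "dq": joint speeds; "joint_torque": joint torques, N m; "ee_pos": TCP position; "eef_rot": TCP orientation; "force": force on the tool from outside, world axes, zero at the start; "ft_torque": the same for the moment, N m; "gripper_width": finger opening in m; "grip_force": force on a finger pad.
Only numpy, scipy, OpenCV 4.12 (cv2) and the standard library are available. Lean on these libraries where they do the work, as an engineer would, in place of code of your own. Each camera call takes 0.05 s, during which the arm holds its last target. There are 200 camera calls.

## Working session

There is one attempt and no reset: what is moved stays moved. The work goes in short steps, each a Python script; the robot and the scene stay as the last script left them, time stands still between calls to the robot, and variables do not carry over. Pictures are saved under pics/ and viewed, at most 10 in all, crops included, and the job is handed in when it is done.

```bash
ls; mkdir -p pics
cat > h.py <<'E'
import numpy as np, cv2
from workcell import arm, get_state, vision
from scipy.spatial.transform import Rotation as R
def rot(q): return R.from_quat([q[1],q[2],q[3],q[0]]).as_matrix()
def snap(n,f=None):
    s=vision.snapshot(n)
    if f: cv2.imwrite('pics/'+f,s["color"][:,:,::-1])
    return s
def K(s): return np.array([[s["fx"],0,s["cx"]],[0,s["fy"],s["cy"]],[0,0,1.]])
def cast(s,px,z):
    p=cv2.undistortPoints(np.array(px,float).reshape(-1,1,2),K(s),np.array(s["dist"],float)).reshape(-1,2)
    d=np.c_[p[:,0],-p[:,1],-np.ones(len(p))]@rot(s["orientation"]).T
    e=np.array(s["eye"]); return e+d*((z-e[2])/d[:,2])[:,None]
def proj(s,P):
    c=(np.atleast_2d(P)-np.array(s["eye"]))@rot(s["orientation"]); c=c*[1,-1,-1]
    return cv2.projectPoints(c,np.zeros(3),np.zeros(3),K(s),np.array(s["dist"],float))[0].reshape(-1,2)
def down(yaw):  # tool z down, tool y (closing) along world angle yaw
    y=np.array([np.cos(yaw),np.sin(yaw),0]);z=np.array([0,0,-1.]);x=np.cross(y,z)
    q=R.from_matrix(np.c_[x,y,z]).as_quat(); return np.array([q[3],*q[:3]])
E
python3 - <<'E'
from h import *
for n in ("top","side"):
    s=snap(n); cv2.imwrite(f'pics/{n}1.png',cv2.resize(s["color"][:,:,::-1],(768,576),interpolation=cv2.INTER_CUBIC)); print(n,s["eye"],s["orientation"],s["fx"],s["dist"])
print(arm.pinch_z,get_state()["eef_rot"])
E
```

```text
pics
top [0.26084412 0.18402437 1.43059411] [ 0.71086404  0.06191065 -0.07473276 -0.69660204] 364.6917806441526 [0.03095099 0.         0.         0.         0.        ]
side [0.95623211 0.74790542 1.32887271] [0.2975554  0.07451872 0.2358607  0.92210491] 405.5139188721852 [-0.03956023  0.          0.          0.          0.        ]
0.0187 [-5.59107143e-04  9.87480294e-01  1.57741417e-01  3.92460701e-05]
```

View pics/top1.png

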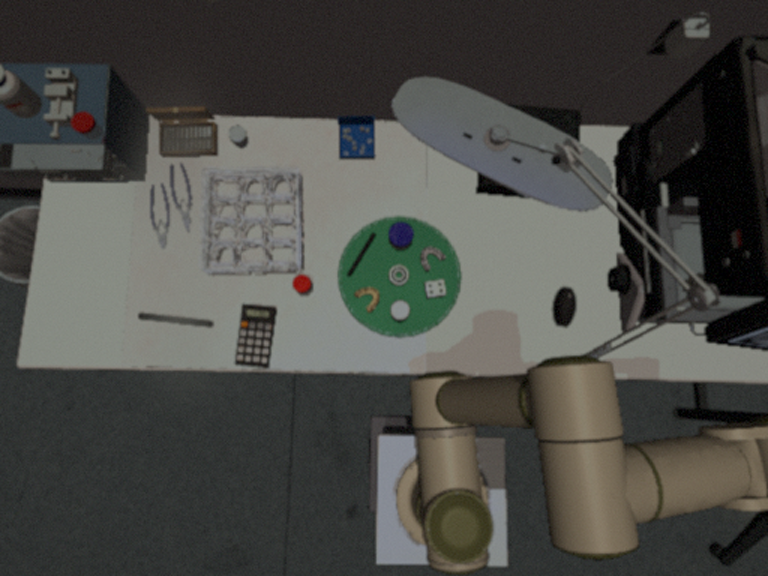

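View pics/side1.png

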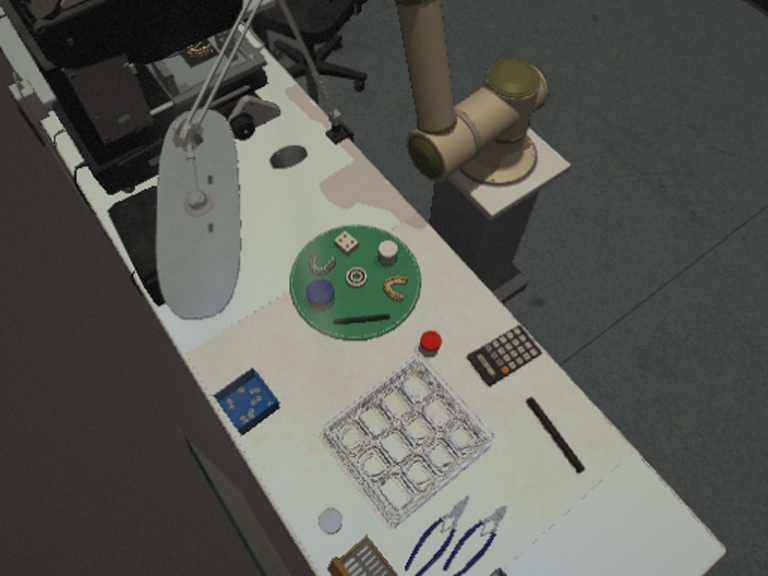

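The top view (1.5x scale) shows the plate at about (399,276), the marker from (374,235) to (349,275), the red pot at (303,284), the trays at (254,220), the calculator at (256,335) and the mouse at (564,306). The side view agrees: marker at (362,320), pot at (430,342). Next I measure with masks in both views.

```bash
cat >> h.py <<'E'
def comps(mask,amin=8):
    n,l,st,c=cv2.connectedComponentsWithStats(mask.astype(np.uint8),connectivity=8)
    return [(st[i,4],c[i],np.argwhere(l==i)[:,::-1]) for i in range(1,n) if st[i,4]>=amin]
def scene(n,s=None):
    s=s or snap(n); im=s["color"]; hsv=cv2.cvtColor(im,cv2.COLOR_RGB2HSV); H,S,V=[hsv[...,i].astype(int) for i in range(3)]
    g=max(comps((H>55)&(H<90)&(S>90)&(V>40)),key=lambda c:c[0])
    hull=cv2.convexHull(g[2].astype(np.int32))
    P=cast(s,hull.reshape(-1,2),.010)
    A=np.c_[2*P[:,:2],np.ones(len(P))]; x=np.linalg.lstsq(A,(P[:,:2]**2).sum(1),rcond=None)[0]
    out=dict(s=s,plate=x[:2],r=np.sqrt(x[2]+x[:2]@x[:2]))
    m=np.zeros(im.shape[:2],np.uint8); cv2.fillPoly(m,[hull],1)
    out["in"]=m; out["H"],out["S"],out["V"]=H,S,V
    red=((H<8)|(H>172))&(S>140)&(V>90)
    out["red"]=[(c[0],c[1],cast(s,c[1],.0536)[0]) for c in comps(red)]
    return out
E
python3 - <<'E'
from h import *
np.set_printoptions(precision=4,suppress=True)
for n in ("top","side"):
    o=scene(n);s=o["s"]; print(n,"plate",o["plate"],o["r"])
    for c in o["red"]: print(" red",c[0],c[1],c[2])
    m=cv2.dilate(o["in"],np.ones((5,5),np.uint8)); V,S,H=o["V"],o["S"],o["H"]
    for c in sorted(comps((m>0)&(V<50),15),key=lambda c:-c[0])[:4]:
        (cx,cy),wh,a=cv2.minAreaRect(c[2].astype(np.float32)); b=cv2.boxPoints(((cx,cy),wh,a))
        d=max((b[1]-b[0],b[2]-b[1]),key=np.linalg.norm)/2
        E=cast(s,[np.array([cx,cy])+d,np.array([cx,cy])-d],.018); print(" dark",c[0],wh,E[:,:2].tolist(),np.linalg.norm(E[0]-E[1]))
    for nm,mk,z in (("blue",(H>105)&(H<135)&(S>90),.058),("beige",(H>8)&(H<28)&(S>70),.03),("pale",(S<60)&(V>90),.03)):
        for c in comps((o["in"]>0)&mk&(V>40),15):
            print(" ",nm,c[0],c[1],cast(s,c[1],z)[0][:2], cast(s,c[1],.062)[0][:2])
    print({k:int(np.median(o[k][o["in"]>0])) for k in "HSV"})
    c0=proj(s,[*o["plate"],.01])[0]; x,y=map(int,c0); cr=s["color"][y-65:y+65,x-95:x+85]
    cv2.imwrite(f'pics/{n}c.png',cv2.resize(cr[:,:,::-1],None,fx=4,fy=4,interpolation=cv2.INTER_CUBIC))
E
```

```text
top plate [0.5599 0.1117] 0.15840199754539472
 red 95 [54.2842 80.5895] [0.95   0.9638 0.0536]
 red 100 [200.9  188.79] [0.5237 0.363  0.0536]
 dark 85 (2.702058792114258, 31.90325927734375) [[0.6691264248959632, 0.18187460847912354], [0.5560013258949399, 0.2453014570535205]] 0.1296929186350234
 dark 34 (13.11510181427002, 4.601789951324463) [[0.6366532126883997, 0.0849633529348817], [0.6395779456291668, 0.13737539264277077]] 0.05249358026574438
  blue 210 [266.8762 155.8857] [0.6594 0.1116] [0.6582 0.1118]
  beige 99 [246.0606 197.5354] [0.4975 0.1893] [0.4921 0.1892]
  pale 48 [286.5625 170.0208] [0.6114 0.0315] [0.6033 0.035 ]
  pale 125 [265.36  182.624] [0.5585 0.1148] [0.5517 0.1164]
  pale 148 [290.1419 191.5203] [0.5251 0.0174] [0.519  0.0212]
  pale 139 [266.2806 205.964 ] [0.466  0.1102] [0.4613 0.1118]
{'H': 70, 'S': 122, 'V': 91}
side plate [0.5496 0.1209] 0.1537262398718818
 red 139 [286.7698 226.8417] [0.5259 0.3676 0.0536]
 dark 95 (2.981651544570923, 33.35032272338867) [[0.5556158563569961, 0.2495607573353955], [0.6604323315783138, 0.19199966099754673]] 0.1195816595027692
  blue 17 [220.0588 192.5882] [0.6379 0.1251] [0.6389 0.1271]
  beige 136 [262.4338 190.8456] [0.5012 0.196 ] [0.5124 0.2096]
  pale 125 [230.352 160.432] [0.5213 0.0183] [0.532  0.0363]
  pale 122 [258.2131 165.3115] [0.4483 0.0982] [0.4608 0.1142]
  pale 31 [218.6452 175.7742] [0.5954 0.0489] [0.6042 0.0661]
  pale 108 [237.287 184.   ] [0.5592 0.1186] [0.569  0.1341]
{'H': 69, 'S': 116, 'V': 105}
```

View pics/topc.png

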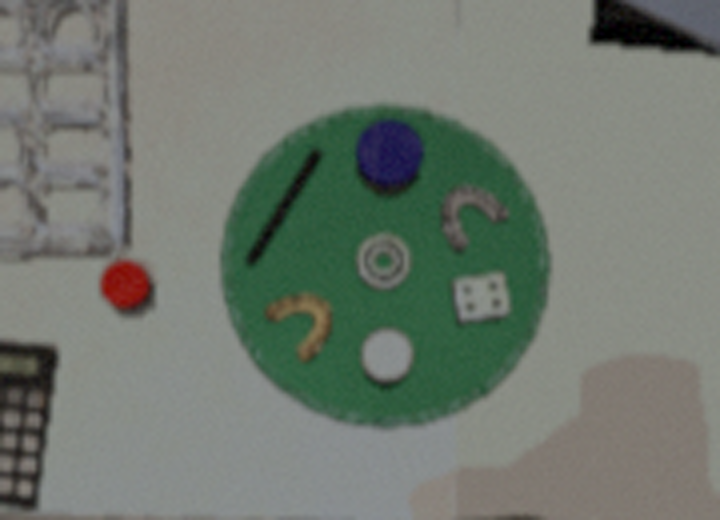

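The crop confirms the layout: marker from (320,152) to (250,262), free space to the left, and the pot (127,285) close to the tray corner (128,255). Before moving I check the lamp, trays and bench edge by casting rays. Then I retract, sweep to the left and look with the wrist camera.

Run:
```python
from h import *
np.set_printoptions(precision=3,suppress=True)
t=snap("top");s=snap("side")
p=lambda S,x,y,z:cast(S,[(x/1.5,y/1.5)],z)[0][:2]
print("bench edge",p(t,300,374,0),p(t,420,376,0),"clamp",p(t,590,357,0.05),p(s,340,133,.0))
print("lamp elbow",[p(t,705,295,z) for z in (.37,.55)],"upper",[p(t,565,150,z) for z in (.37,.55)],"head",[p(t,a,b,.28) for a,b in ((395,95),(480,170),(600,205))])
print("head side",[p(s,a,b,.28) for a,b in ((165,310),(230,300),(238,130))])
print("tray corners",[p(t,a,b,.057) for a,b in ((303,273),(205,273),(300,168))],p(s,418,358,.057))
print("calc",[p(t,a,b,.02) for a,b in ((277,307),(270,366),(236,363))])
print("mouse",p(t,564,306,.03))
arm.servo_line([.12,-.29,.26],rate=.25)
q=np.array(get_state()["q"]);print(q,get_state()["clock"])
ang=np.arctan2(.25,.5)
for yaw in (np.radians(60.7),np.radians(-119.3)):
    for pos in ((.611,.216,.2),(.42,.285,.1),(.524,.365,.2)):
        print(yaw,pos,arm.inverse_kinematics(pos,down(yaw)))
```

```text
bench edge [0.296 0.362] [0.297 0.053] clamp [ 0.352 -0.369] [ 0.314 -0.315]
lamp elbow [array([ 0.457, -0.473]), array([ 0.424, -0.362])] upper [array([ 0.757, -0.212]), array([ 0.673, -0.145])] head [array([0.924, 0.139]), array([ 0.747, -0.053]), array([ 0.671, -0.317])]
head side [array([0.979, 0.085]), array([0.866, 0.14 ]), array([ 0.634, -0.237])]
tray corners [array([0.55, 0.36]), array([0.544, 0.608]), array([0.834, 0.38 ])] [0.576 0.387]
calc [array([0.466, 0.427]), array([0.315, 0.437]), array([0.321, 0.523])]
mouse [ 0.483 -0.317]
[-1.558 -0.207  1.974  0.     1.375 -0.304] 1.3083
1.059414855960558 (0.611, 0.216, 0.2) [ 0.159  0.612  1.127 -0.     1.402 -0.9  ]
1.059414855960558 (0.42, 0.285, 0.1) [ 0.365  0.422  1.716 -0.     1.004 -0.694]
1.059414855960558 (0.524, 0.365, 0.2) [ 0.425  0.59   1.164 -0.     1.388 -0.634]
-2.0821777976292353 (0.611, 0.216, 0.2) [ 0.159  0.612  1.127 -0.     1.402  2.242]
-2.0821777976292353 (0.42, 0.285, 0.1) [ 0.365  0.422  1.716 -0.     1.004  2.447]
-2.0821777976292353 (0.524, 0.365, 0.2) [ 0.425  0.59   1.164 -0.     1.388  2.507]
```

Run:
```python
from h import *
np.set_printoptions(precision=4,suppress=True)
q=list(get_state()["q"]); q[0]=0.16; q[5]=-.9; arm.move_joints(q)
arm.move_pose([.56,.235,.27],down(np.radians(60.7)))
s=snap("wrist"); cv2.imwrite('pics/w1.png',s["color"][:,:,::-1]); np.save('w1.npy',s,allow_pickle=True)
print(s["eye"],get_state()["clock"],get_state()["ee_pos"])
try:
    o=scene("wrist",s); print(o["plate"],o["r"],o["red"])
except Exception as e: print(e)
```

```text
[0.4969 0.2696 0.4125] 4.4583 [0.5595 0.2348 0.2708]
[0.5639 0.1141] 0.15918091984676308 [(np.int32(1424), array([344.0435,  81.3055]), array([0.5241, 0.3642, 0.0536]))]
```

View pics/w1.png

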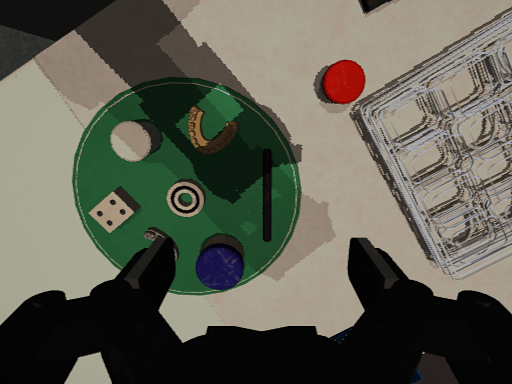

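Wrist view: marker runs from (267,149) to (267,241), plate edges at x 72–301, red cap at (344,81) with the tray corner at (357,107), arch 1 at (212,130), tub at (220,262) and ring at (186,199).

Run:
```python
from h import *
np.set_printoptions(precision=4,suppress=True)
s=np.load('w1.npy',allow_pickle=True).item()
h=cv2.cvtColor(s["color"],cv2.COLOR_RGB2HSV)
m=np.zeros((384,512),bool); m[140:250,255:280]=h[140:250,255:280,2]<28
c=max(comps(m),key=lambda c:c[0]);r=cv2.minAreaRect(c[2].astype(np.float32));print(r)
ys=c[2][:,1]; e=[c[2][ys<=ys.min()+1].mean(0),c[2][ys>=ys.max()-1].mean(0)]
E=cast(s,e,.017);print("marker",e,E,np.linalg.norm(E[0]-E[1]),E.mean(0),np.degrees(np.arctan2(*(E[0]-E[1])[1::-1])))
P=cast(s,[(72,187),(301,190),(185,77),(190,295)],.01)[:,:2]
x=np.linalg.lstsq(np.c_[2*P,np.ones(4)],(P**2).sum(1),rcond=None)[0];print("plate",x[:2],np.sqrt(x[2]+x[:2]@x[:2]))
for n,px,z in (("ring",(186,199),.026),("tub",(220,267),.058),("arch",(212,130),.03),("tray",(357,107),.057),("tray2",(440,278),.057),("cup",(131,141),.062)):
    print(n,cast(s,[px],z)[0])
```

```text
((266.5, 193.5), (23.0, 95.0), 0.0)
marker [array([257.2, 146.8]), array([266.5, 240.4])] [[0.5453 0.237  0.017 ]
 [0.6727 0.1807 0.017 ]] 0.13926968777770615 [0.609  0.2088 0.017 ] 156.15238747530387
plate [0.5609 0.1123] 0.16367463813129854
ring [0.5589 0.1161 0.026 ]
tub [0.6583 0.1152 0.058 ]
arch [0.4966 0.1982 0.03  ]
tray [0.557  0.3646 0.057 ]
tray2 [0.823  0.3716 0.057 ]
cup [0.4605 0.1136 0.062 ]
```

Run:
```python
from h import *
np.set_printoptions(precision=4,suppress=True)
s=np.load('w1.npy',allow_pickle=True).item()
E=cast(s,[(267,149),(267,241)],.017); m=E.mean(0); a=np.arctan2(*(E[0]-E[1])[1::-1]); print(E,np.linalg.norm(E[0]-E[1]),m,np.degrees(a))
yaw=a-np.pi/2; print(np.degrees(yaw))
arm.move_gripper(.045)
arm.move_pose([m[0],m[1],.10],down(yaw))
arm.servo_line([m[0],m[1],.0135],rate=.08,max_force=8)
print(get_state()["ee_pos"],get_state()["force"])
arm.move_gripper(0)
st=get_state();print(st["gripper_width"],st["grip_force"],st["ee_pos"],st["clock"])
if st["gripper_width"]>.007:
    arm.servo_line([m[0],m[1],.06],rate=.1)
    st=get_state();print(st["gripper_width"],st["grip_force"])
    snap("wrist","w2.png")
```

```text
[[0.5544 0.247  0.017 ]
 [0.6739 0.1808 0.017 ]] 0.13664476101260073 [0.6141 0.2139 0.017 ] 151.02091928775377
61.02091928775378
[0.6145 0.214  0.0141] [-0.41   -0.4936  0.0268]
0.010051853129814726 60.69754242897034 [0.6144 0.214  0.014 ] 7.3167
0.010003635033282849 60.17614960670471
```

View pics/w2.png

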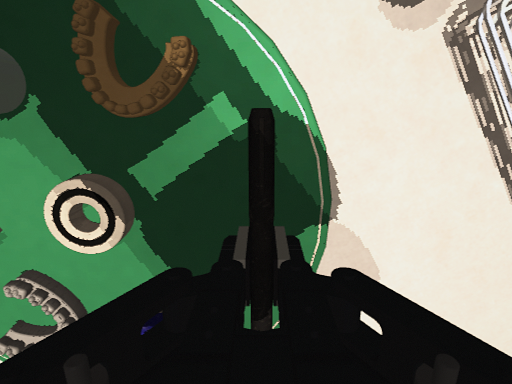

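The marker is held level between the pads, from (262,110) to (262,330), and the arch at (130,60) and ring at (88,213) haven't moved. Next I carry it to the bench at front left and put it down.

Run:
```python
from h import *
np.set_printoptions(precision=4,suppress=True)
p=[.41,.29]; c=[.561,.113]
r=np.arctan2(p[1]-c[1],p[0]-c[0]); 
st=get_state(); arm.servo_line([*st["ee_pos"][:2],.09],rate=.15)
cand=[(y,arm.inverse_kinematics([*p,.09],down(y))) for y in (r,r-np.pi)]
y=min((k for k in cand if k[1] is not None),key=lambda k:abs(k[1][5]-st["q"][5]))[0]; print(np.degrees(y),cand)
arm.servo_line([.50,.255,.09],rate=.2)
arm.move_pose([*p,.09],down(y))
st=get_state();print(st["gripper_width"],st["grip_force"],st["force"])
arm.servo_line([*p,.02],rate=.12)
hit=arm.servo_line([*p,.0035],rate=.04,max_force=3)
st=get_state();print(hit,st["ee_pos"],st["force"])
arm.move_gripper(.035)
arm.servo_line([*p,.12],rate=.15)
arm.move_pose([.47,.31,.27],down(np.radians(90)))
s=snap("wrist","w3.png");np.save('w3.npy',s,allow_pickle=True)
print(get_state()["clock"],get_state()["q"])
try:
    o=scene("wrist",s); print(o["red"],o["plate"],o["r"])
except Exception as e: print(e)
```

```text
130.46773829129856 [(np.float64(2.2770916008134408), array([ 0.3819,  0.4266,  1.7407, -0.    ,  0.9743, -1.8952])), (np.float64(-0.8645010527763524), array([ 0.3819,  0.4266,  1.7407, -0.    ,  0.9743,  1.2464]))]
0.009697113812081947 60.21601438522339 [-0.3139 -0.2569  0.5767]
True [0.4102 0.2901 0.0056] [-2.2747 -1.029   8.1951]
13.2833 [ 0.3751  0.376   1.3156  0.      1.4542 -1.1978]
[(np.int32(1020), array([303.5284, 204.5755]), array([0.5234, 0.3642, 0.0536]))] [0.5533 0.1068] 0.15748977164490724
```

View pics/w3.png

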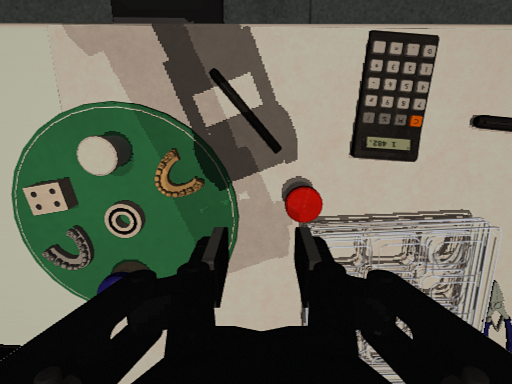

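The marker lies on the bench from (212,70) to (278,150), well clear of the plate. The pot at (303,204) casts to (0.523,0.364), matching the earlier fix. Next I grasp the pot, closing across the tray face.

Run:
```python
from h import *
np.set_printoptions(precision=4,suppress=True)
p=[.523,.3642]; q=down(np.radians(100))
arm.move_gripper(.075)
arm.move_pose([*p,.13],q)
hit=arm.servo_line([*p,.006],rate=.1,max_force=8)
st=get_state();print(hit,st["ee_pos"],st["force"])
if not hit:
    arm.move_gripper(.03)
    st=get_state();print(st["gripper_width"],st["grip_force"],st["force"])
    arm.servo_line([*p,.03],rate=.06)
    arm.servo_line([*p,.085],rate=.15)
    st=get_state();print(st["gripper_width"],st["grip_force"],st["ee_pos"],st["clock"])
s=snap("wrist","w4.png"); t=snap("side")
x,y=map(int,proj(t,[*p,.1])[0]); cv2.imwrite('pics/s4.png',cv2.resize(t["color"][y-75:y+75,x-100:x+100,::-1],None,fx=4,fy=4,interpolation=cv2.INTER_CUBIC))
```

```text
False [0.5234 0.3644 0.0067] [-0.757  -0.1076 -0.439 ]
0.04547246456388516 60.117710378754055 [-1.3332 -0.8715  5.3412]
0.04584228892119111 61.158730909373844 [0.5226 0.364  0.0841] 17.2833
```

View pics/s4.png

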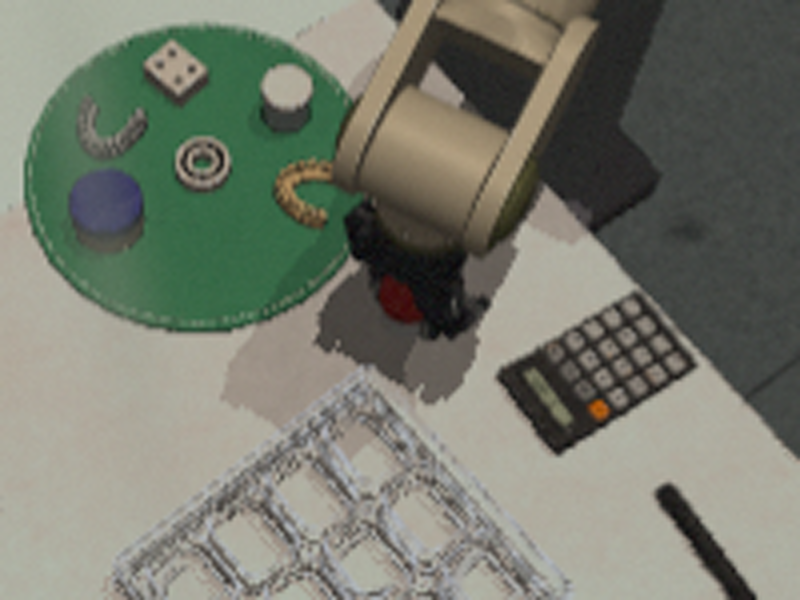

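The side view shows the red pot (400,300) held between the fingers, and the space on the plate is clear. I check its uprightness in the wrist view.

View pics/w4.png

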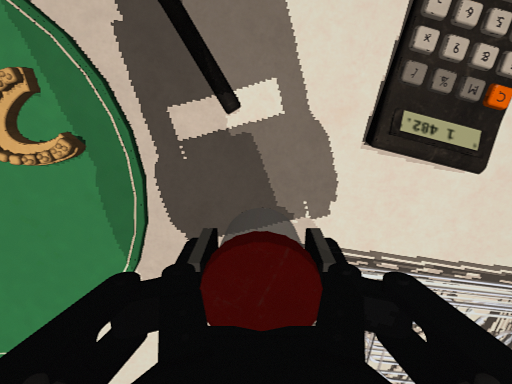

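The pot is held centred and looks upright, with its cap at (262,280). Next I place it in the free space.

Run:
```python
from h import *
np.set_printoptions(precision=4,suppress=True)
p=[.612,.213]; q=down(np.radians(63))
arm.servo_line([.523,.345,.095],rate=.15)
arm.servo_line([.57,.28,.095],rate=.15)
arm.servo_line([*p,.095],q,rate=.15)
st=get_state();print(st["gripper_width"],st["ee_pos"],st["force"])
arm.servo_line([*p,.024],rate=.1)
hit=arm.servo_line([*p,.0125],rate=.03,max_force=3)
st=get_state();print(hit,st["ee_pos"],st["force"],st["clock"])
arm.move_gripper(.068)
arm.servo_line([*p,.13],rate=.12)
arm.move_pose([.50,.27,.27],down(np.radians(63)))
s=snap("wrist","w5.png"); o=scene("wrist",s); print([(c[0],cast(s,c[1],.062)[0]) for c in o["red"]],get_state()["clock"])
for n in ("top","side"):
    s=snap(n); o=scene(n,s); print(n,[(c[0],cast(s,c[1],.062)[0]) for c in o["red"]])
```

```text
0.04602878894207301 [0.6115 0.2139 0.095 ] [-0.3137  0.4642  0.2529]
True [0.6124 0.2131 0.0152] [-0.6301  0.0164  5.7545] 20.3667
[(np.int32(874), array([0.6122, 0.2134, 0.062 ]))] 22.65
top [(np.int32(117), array([0.9452, 0.9592, 0.062 ])), (np.int32(30), array([0.6125, 0.1984, 0.062 ]))]
side [(np.int32(134), array([0.614 , 0.2154, 0.062 ]))]
```

View pics/w5.png

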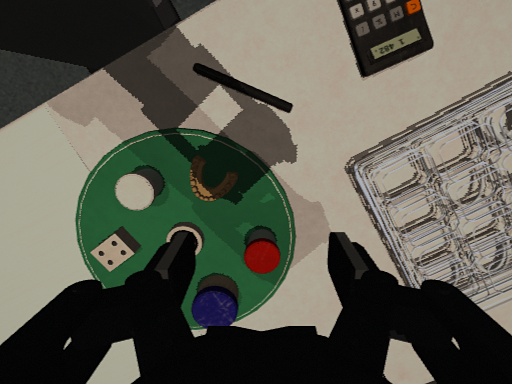

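The pot stands upright on the plate at (262,255), clear of its neighbours. The marker lies on the bench from (196,68) to (290,106), off the plate.

```bash
python3 -c "
from h import *
arm.sleep(.3); print(arm.hand_in())"
```

```text
the job is handed in; nothing more can be done
None
```

I handed the job in at about 23 s: by the last pictures the marker lies on the bench off the plate and the red-capped pot stands upright in the free space, with nothing else seen to have moved; the hand-in call returned no verdict.

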